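Load a drive module into a push-push drive tray

TASK

Put the finned drive module lying on the desk flat into the pocket of the open tray of the drive enclosure, let go of it, then gently push the tray in until its push-push latch catches. Take the hand away and make sure that the tray stays in with the module in it (push again, gently, if it came back out), and do not disturb the mouse, the mug or the tape roll.

Things in the scene. Friction and masses are not known exactly. Their poses are not given: they have to be found in the camera images.
- drive_mid (a point): the drive module: a bare aluminium block with lengthwise cooling fins on a dark board, 80 x 30 x 22 mm, about 80 g, lying on the desk. This is its centre, 11 mm above its underside; x runs along its 80 mm length, y along its 30 mm width, z up. It may lie in the pocket either way round
- tray_seat (a point): centre of the floor of the tray's pocket, 12 mm above the desk; moves with the tray. Pocket 85 mm (along x) by 35 mm (along y), 5 mm deep, open above; x points into the enclosure (the way the tray is pushed), z up. A seated module has its centre 11 mm above this point. Round the pocket the tray is flat, 90 mm wide in all
- tray_front (a point): middle of the outer face of the tray's upright front plate, where it is pushed; moves with the tray. Plate 98 mm wide, 14 mm thick, from 10 to 48 mm above the desk; this point is 29 mm above the desk and 69.5 mm in front of tray_seat. x points into the enclosure (the way to push), y along the plate, z up
- mouth (a point): middle of the open front of the enclosure, 29 mm above the desk; x points in. The enclosure is a grey metal box 130 mm wide, 60 mm high, 190 mm deep, fixed to the desk. With the tray at joint value 0, tray_front is 28 mm in front of this point: pushed fully in, the plate stays proud of the box, so fingers pointing down in front of the box can push it all the way
- tray (a joint): how far the tray is out, m: 0.100 = fully out at its stop, 0 = in. A spring pushes it out (3 N when out, 5.5 N when in; 5 to 8 N needed at the catch). Latched, it rests at -0.013 to +0.013, differing from unit to unit. To latch, push about 7 mm beyond that resting place, up to a firm stop, and let go. Let go too early, or pushed a second time, it slides right out. Over 16 N breaks it
- mouse: black computer mouse, 104 x 58 x 34 mm, on the desk; origin under its middle. Not to be moved
- mug: white mug, 82 mm wide, 95 mm high; origin under its middle. Not to be moved
- tape: roll of clear tape lying flat, 80 mm wide, 19 mm high; origin under its middle. Not to be moved
There are look-alikes about, which are no part of the job. Several things look just like the part that bears drive_mid: the one meant starts nearest to the robot's base.

How it is judged:
On the way, in this order (a step that is already met when the one before it is completed fails the run):
1. the module lies flat in the pocket of the open tray, let go (value of joint tray above 0.085 m and contact force between each of the arm, the fingers and drive below 0.05 N and z of drive_mid in the frame of tray_seat below 0.013 m and horizontal distance between drive_mid and tray_seat below 0.008 m and angle between the x axis of drive_mid and the x axis of tray_seat, either way round below 0.15 rad), for 0.2 s.
2. the tray is in and latched, with nothing touching it (value of joint tray below 0.016 m and contact force between each of the arm, the fingers and tray below 0.05 N), for 0.4 s.
At the end, for the whole second after the job is handed in: the tray is latched in (joint within 16 mm of 0, held by its catch alone) with the module lying flat in its pocket (centre within 8 mm of the pocket's centre and no more than 2 mm too high, lengthwise within 0.15 rad) (value of joint tray between -0.016 and 0.016 m and z of drive_mid in the frame of tray_seat below 0.013 m and horizontal distance between drive_mid and tray_seat below 0.008 m and angle between the x axis of drive_mid and the x axis of tray_seat, either way round below 0.15 rad); the robot touches nothing.
It fails at once if the tray is pushed with more than 16 N (contact force between any of the arm, the fingers and tray above 16 N).
It fails at once if the mouse is moved more than 15 mm (distance of mouse from where it was at the start of the episode above 0.015 m).
It fails at once if the mug is moved more than 15 mm (distance of mug from where it was at the start of the episode above 0.015 m).
It fails at once if the tape roll is moved more than 15 mm (distance of tape from where it was at the start of the episode above 0.015 m).
It also fails if it takes over 72 s, if anything falls off the work surface, if the arm or the gripper's body presses on something with over 40 N, if the wrist force passes 120 N, or if a joint passes its speed limit or range.

ROBOT

A 7-joint arm with a two-finger parallel gripper is mounted at the origin on the work surface. World frame = base frame: x ahead of the robot, y to its left, z up, the work surface at z = 0. Lengths are in m, angles in rad, forces in N, time in s.
With the tool pointing down it reaches from about 0.425 to 0.825 m from the base axis. Payload 3.6 kg.
Tool frame: the origin (TCP) lies midway between the tips of the shut fingers; the grasp point (between the pads) lies 19 mm behind it; z points along the fingers, y is the line along which they close (so a half turn about z gives the same grasp; the last joint's range is limited). The gripper opens to 93 mm and grips with 3 to 60 N. Pads are 15 mm wide; open, the fingers measure 128 mm over their backs; the gripper's body (75 mm by 188 mm) begins 65 mm behind the grasp point.
Start: joints at [-1.183, 0.615, -0.013, 1.423, 0.008, 1.103, -0.04], TCP at [0.262, 0.595, 0.219] pointing down, gripper open.
Joint ranges: [-3.12, 3.12], [-0.3, 2.06], [-1.34, 1.32], [0.26, 2.42], [-1.36, 4.5], [0.01, 1.98], [-2.84, 2.84]. Speed limits (rad/s): [2.79, 2.79, 3.14, 3.14, 3.14, 3.14, 3.14].

INTERFACE

Orientations are given as [roll, pitch, yaw] about the fixed x, y, z axes, in that order (R = Rz(yaw) Ry(pitch) Rx(roll)).
In Python, from rig import arm gives the robot as it stands.
- The arm moves only by the tool drive_tool, never from a script. Its arguments are lists of equal length, an entry for each row: "translation": the shift along the world's x, y, z in cm, a list of three; "spin": the turn about the world's z in rad; "hand": the opening in per cent of the stroke, from 0 (shut) to 100 (fully open). In form: {"translation": [[x, y, z], ...], "spin": [spin, ...], "hand": [hand, ...]}. A call has exactly 8 rows; each row shifts and turns the commanded pose from where the row before left it; what a row does not reach is not made up. A row lasts 1/10 s, in which the tool goes at most 50 mm and 8.59 degrees, less where a joint would pass 70% of its speed; a pose out of reach is approached as far as the arm can. A call is refused whole if a number of a shift passes 5 or a number of a turn 0.15, either way. A call with a gripper value outside its range is refused whole. The fingers move at their own pace and stop on an object; "newtons" is the grip in N (left out, the last holds). Time passes only in rows, so rows that do not move let the fingers close, or fill a call up. It gives the time, the measured TCP pose, the force, the opening and the grip force at its end, in the units of the state.
- arm.sense(): the state, without advancing time (a new reading comes with each control period).
- arm.read_camera(name): name is "side" or "top"; returns the picture (420x560x3 uint8, blue, green, red); there is no depth.
- arm.camera_params(name): a dict with "fovy" (degrees; the focal length in pixels is half the picture's height over the tangent of half this angle, whatever the lens; pixels are square), "cx", "cy" (the principal point, pixels), "D" ([k1, k2, p1, p2, k3] as OpenCV has them; the pictures are not rectified), "extrinsics" (4x4, takes a point from camera to world coordinates). Camera axes: x right, y up, looking along -z (the intrinsics and any distortion apply to the point x, -y, -z); pixel columns grow to the right and rows downward; lengths in m; the calibration is good to about 2 mm. A picture is of the moment at which its call begins. camera_params takes no time and is no camera call.
- arm.hand_in(): hands the job in; it is judged then, once.
Trained networks look in the newest picture that a camera, given by its name, has taken for a name from the list of things; names that differ only in an ending like _2 or _b are one class to them, and where a whole thing is asked for, a point or a joint stands for the part that bears it (a point fixed in the world has none). Each returns a list of dicts, best first, with "confidence" (0 to 1); they miss things now and then, are a little off and sometimes report something else, mostly with a low value. They report only what shows in the picture. A call takes as long as a camera call. They do not tell look-alikes from the thing itself.
- arm.search_frame(camera, thing): "rect" ([left, top, right, bottom] in pixels, round what is visible of it).
The state is a dict: "clock": time; "qpos": joint angles; "qd": joint speeds; "effort": joint torques, N m; "tool_pos": TCP position; "tool_rot": TCP orientation; "wrist_force": force on the tool from outside, world axes, zero at the start; "torque": the same for the moment, N m; "opening": opening from 0.0 (shut) to 1.0 (fully open); "grip_force": force on a finger pad.
Only numpy, scipy, OpenCV 4.12 (cv2) and the standard library are available. Lean on these libraries where they do the work, as an engineer would, in place of code of your own. Each camera call takes 0.05 s, during which the arm holds its last target. There are 200 camera calls.

## Working session

There is one attempt and no reset: what is moved stays moved. The work goes in short steps, Python scripts to look and compute and a tool call to move; the robot and the scene stay as the last step left them, time stands still between calls to the robot, and variables do not carry over. Pictures are saved under pics/ and viewed, at most 10 in all, crops included, and the job is handed in when it is done.

Besides the shell and the picture viewer there is one more tool, called as a command line: name --pt "numbers of a row" for each row, then --argument value for the rest. drive_tool: Moves the arm, as the interface text tells. Its arguments: {"type":"object","properties":{"translation":{"type":"array"},"spin":{"type":"array"},"hand":{"type":"array"},"newtons":{"type":"number"}},"required":["translation","spin","hand"]}

```bash
mkdir -p pics; cat > h.py <<'E'
import numpy as np,cv2
from rig import arm
def ray(cam,uv):
    p=arm.camera_params(cam);f=210/np.tan(np.radians(p['fovy'])/2)
    K=np.array([[f,0,p['cx']],[0,f,p['cy']],[0,0,1.]])
    n=cv2.undistortPoints(np.array(uv,float).reshape(-1,1,2),K,np.array(p['D'],float)).reshape(-1,2)
    T=np.array(p['extrinsics']);d=np.c_[n[:,0],-n[:,1],-np.ones(len(n))]@T[:3,:3].T
    return T[:3,3],d
def onz(cam,uv,z):
    o,d=ray(cam,uv);z=np.broadcast_to(z,(len(d),));return o+d*((z-o[2])/d[:,2])[:,None]
def proj(cam,P):
    p=arm.camera_params(cam);f=210/np.tan(np.radians(p['fovy'])/2)
    K=np.array([[f,0,p['cx']],[0,f,p['cy']],[0,0,1.]]);T=np.linalg.inv(np.array(p['extrinsics']))
    c=np.array(P,float).reshape(-1,3)@T[:3,:3].T+T[:3,3];c=c*[1,-1,-1]
    return cv2.projectPoints(c,np.zeros(3),np.zeros(3),K,np.array(p['D'],float))[0].reshape(-1,2)
E
python3 - <<'E'
from h import *
np.set_printoptions(precision=3,suppress=True)
for c in('top','side'):
    cv2.imwrite(f'pics/{c}0.png',arm.read_camera(c));p=arm.camera_params(c);print(c,p['fovy'],p['D'],np.array(p['extrinsics']))
    for t in('drive_mid','tray_seat','tray_front','mouse','mug','tape'):
        print(t,[(np.round(r['rect']).astype(int).tolist(),round(r['confidence'],2)) for r in arm.search_frame(c,t)][:5])
print(arm.sense())
E
```

```text
top 46.58098724376778 [-0.027  0.     0.     0.     0.   ] [[-0.006  0.987 -0.162  0.409]
 [-1.    -0.006  0.002  0.016]
 [ 0.001  0.162  0.987  1.307]
 [ 0.     0.     0.     1.   ]]
drive_mid [([206, 192, 228, 225], 0.9), ([212, 158, 244, 171], 0.54)]
tray_seat [([288, 208, 337, 255], 0.63)]
tray_front [([294, 203, 337, 256], 0.9)]
mouse [([211, 256, 231, 297], 0.6)]
mug [([96, 228, 139, 275], 0.61)]
tape [([411, 270, 443, 301], 0.6)]
side 44.26945939604229 [-0.036  0.     0.     0.     0.   ] [[ 0.742  0.455 -0.493 -0.187]
 [-0.671  0.504 -0.544 -0.857]
 [ 0.001  0.734  0.679  1.12 ]
 [ 0.     0.     0.     1.   ]]
drive_mid [([225, 151, 245, 160], 0.75), ([238, 172, 263, 185], 0.59), ([269, 158, 290, 178], 0.46)]
tray_seat [([263, 208, 315, 248], 0.88)]
tray_front [([261, 208, 314, 246], 0.63)]
mouse [([312, 301, 344, 333], 0.73), ([189, 192, 224, 219], 0.61)]
mug [([161, 132, 190, 167], 0.75)]
tape [([311, 303, 343, 331], 0.92), ([262, 207, 313, 244], 0.42)]
{'clock': 0.7, 'qpos': array([-1.182,  0.615, -0.013,  1.423,  0.008,  1.103, -0.04 ]), 'qd': array([ 0.002, -0.001, -0.   , -0.001,  0.001,  0.001, -0.003]), 'effort': array([ -0.   , -45.867,   0.209, -16.6  ,  -0.061,   0.013,   0.   ]), 'tool_pos': array([0.262, 0.595, 0.219]), 'tool_rot': array([-3.142, -0.   ,  2.727]), 'wrist_force': array([ 0.099,  0.002, -1.02 ]), 'torque': array([-0.057, -0.   , -0.046]), 'grip_force': 0.0, 'opening': 1.0033218416729441}
```

View pics/top0.png

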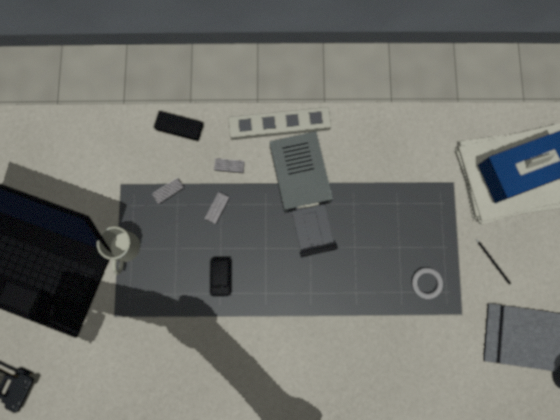

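View pics/side0.png

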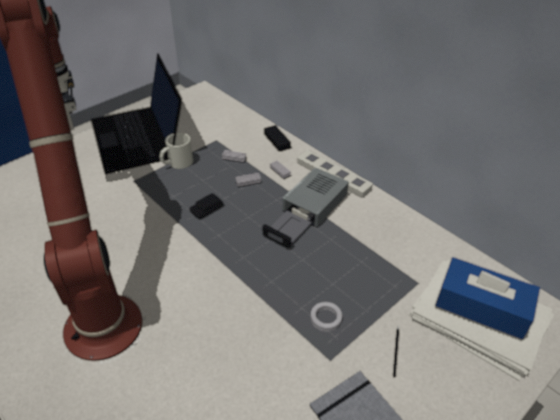

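The top picture shows three look-alike modules at about (217,208), (168,190) and (229,165), the open tray around (315,230) and the enclosure around (300,170). The side view agrees. I'll zoom in on these.

```bash
python3 - <<'E'
from h import *
np.set_printoptions(precision=3,suppress=True)
im=cv2.imread('pics/top0.png');s=cv2.imread('pics/side0.png')
print(onz('top',[[217,208],[168,190],[229,165]],.02), np.linalg.norm(onz('top',[[217,208],[168,190],[229,165]],.02)[:,:2],axis=1))
print(onz('top',[[221,276],[115,242],[427,283]],.02))
a=cv2.resize(im[125:265,195:345],None,fx=4,fy=4,interpolation=cv2.INTER_CUBIC)
cv2.imwrite('pics/a.png',cv2.convertScaleAbs(a,alpha=1.6))
b=cv2.resize(s[160:255,225:355],None,fx=6,fy=6,interpolation=cv2.INTER_CUBIC)
cv2.imwrite('pics/b.png',b)
E
```

```text
[[0.645 0.188 0.02 ]
 [0.695 0.321 0.02 ]
 [0.764 0.157 0.02 ]] [0.672 0.766 0.78 ]
[[ 0.464  0.175  0.02 ]
 [ 0.555  0.458  0.02 ]
 [ 0.442 -0.366  0.02 ]]
```

View pics/a.png

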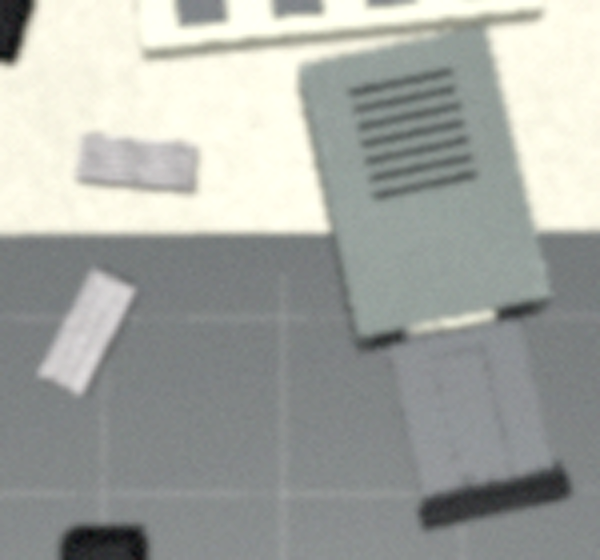

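View pics/b.png

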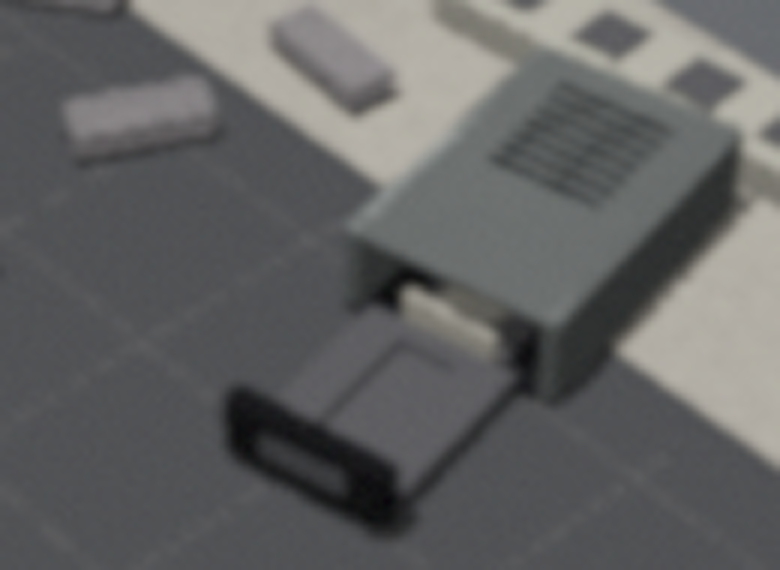

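```bash
cat > fit.py <<'E'
from h import *
from scipy.optimize import least_squares
np.set_printoptions(precision=4,suppress=True)
def px(c,l,f,o): return (np.array(l,float)+.5)/f-.5+o
def T(p,L):
    c,s=np.cos(p[2]),np.sin(p[2]);L=np.array(L,float);return np.c_[p[0]+c*L[:,0]-s*L[:,1],p[1]+s*L[:,0]+c*L[:,1],L[:,2]]
a=lambda l:px(0,l,4,[195,125]); b=lambda l:px(0,l,6,[225,160])
# box frame: mouth at origin, x in, y left
bt=[[.19,.065,.06],[.19,-.065,.06],[0,-.065,.06],[0,.065,.06]]
bt_px=a([[302,65],[488,27],[550,298],[362,346]])
bs=[[0,.065,.06],[0,-.065,.06],[.19,-.065,.06],[0,-.065,0]]
bs_px=b([[350,232],[550,328],[740,133],[555,402]])
pt=[[-.128,.049,.01],[-.128,-.049,.01],[-.114,.049,.048],[-.114,-.049,.048]]
pt_px=a([[422,528],[570,490],[418,502],[563,463]])
ps=[[-.128,.049,.048],[-.128,-.049,.048],[-.128,.049,.01]]
ps_px=b([[226,390],[390,474],[230,445]])
def r(p):
    return np.r_[(proj('top',T(p,bt))-bt_px).ravel(),(proj('side',T(p,bs))-bs_px).ravel(),
      (proj('top',T(p,pt))-pt_px).ravel(),(proj('side',T(p,ps))-ps_px).ravel()]
s=least_squares(r,[.65,-.02,.2],loss='soft_l1');print(s.x);print(s.fun.reshape(-1,2)); 
print('seat',T(s.x,[[-.0585,0,.012]]),'front',T(s.x,[[-.128,0,.029]]))
# drive
im=cv2.imread('pics/top0.png');g=cv2.GaussianBlur(cv2.cvtColor(im,cv2.COLOR_BGR2GRAY),(3,3),0)
roi=cv2.resize(g[185:232,198:236],None,fx=8,fy=8,interpolation=cv2.INTER_CUBIC)
_,m=cv2.threshold(roi,0,255,cv2.THRESH_OTSU);cs,_=cv2.findContours(m,0,1);c=max(cs,key=cv2.contourArea)
bx=px(0,cv2.boxPoints(cv2.minAreaRect(c)),8,[198,185]);P=onz('top',bx,.022);print(bx,P,P.mean(0))
e=[P[1]-P[0],P[2]-P[1]];L=max(e,key=np.linalg.norm);print([np.linalg.norm(x) for x in e],np.arctan2(L[1],L[0]))
# side
sd=cv2.imread('pics/side0.png');print('side proj of top centre',proj('side',[*P.mean(0)[:2],.022]))
d=b([[62,100],[65,160],[80,160],[218,122],[212,72],[205,70]]);print(d.mean(0), proj('side',np.array([[*q[:2],.022] for q in P])),b([[62,102],[72,130],[210,72],[218,100]]))
E
python3 fit.py
```

```text
[ 0.6493 -0.0557  0.2106]
[[-1.3109 -1.1473]
 [-0.2328 -1.6579]
 [ 0.7563 -1.3067]
 [-0.9186 -2.781 ]
 [-0.6779 -1.2137]
 [ 1.6539 -0.2416]
 [ 1.577  -0.8098]
 [-0.3638  1.636 ]
 [ 0.228   0.0791]
 [-0.9339  1.6778]
 [ 0.5966  0.1049]
 [ 1.1872  1.752 ]
 [-0.5814  0.9971]
 [-0.4942  1.1299]
 [-1.0747  0.8373]]
seat [[ 0.592  -0.0679  0.012 ]] front [[ 0.5241 -0.0825  0.029 ]]
[[203.6804 218.0441]
 [217.4449 191.3016]
 [228.5462 197.0155]
 [214.7817 223.758 ]] [[0.6175 0.2227 0.022 ]
 [0.6902 0.1871 0.022 ]
 [0.6744 0.157  0.022 ]
 [0.6019 0.1928 0.022 ]] [0.646  0.1899 0.022 ]
[np.float64(0.0810103832009273), np.float64(0.03404019877976862)] -0.45534169252744183
side proj of top centre [[247.3009 177.2966]]
[247.9722 178.5833] [[234.4811 176.2962]
 [257.8581 172.1166]
 [260.167  178.3355]
 [236.5102 182.5677]] [[234.9167 176.5833]
 [236.5833 181.25  ]
 [259.5833 171.5833]
 [260.9167 176.25  ]]
```

```bash
cat >> fit.py <<'E'
print('---')
def r2(p):
    f=lambda L:np.array(L)+[.1-p[3],0,0]
    return np.r_[(proj('top',T(p,bt))-bt_px).ravel(),(proj('side',T(p,bs))-bs_px).ravel(),
      (proj('top',T(p,f(pt)))-pt_px).ravel(),(proj('side',T(p,f(ps)))-ps_px).ravel()]
s=least_squares(r2,[.65,-.05,.2,.1]);q=s.x;print(q,abs(s.fun).max());print(s.fun.reshape(-1,2))
dx=.1-q[3];print('seat',T(q,[[-.0585+dx,0,.012]]))
z=.017;pk=[[-.0585+dx+i*.0425,j*.0175,z] for i,j in((1,1),(1,-1),(-1,-1),(-1,1))]
plate=[[-.128+dx,.049,.01],[-.128+dx,-.049,.01],[-.114+dx,-.049,.048],[-.114+dx,.049,.048]]
tr=[[0,.045,z],[-.114+dx,.045,z],[-.114+dx,-.045,z],[0,-.045,z]]
out=[]
for cam,o,im_,w in(('top',[285,190],im,(60,75)),('side',[255,185],sd,(70,75))):
    k=10 if cam=='top' else 8
    k=7;v=cv2.resize(im_[o[1]:o[1]+w[1],o[0]:o[0]+w[0]],None,fx=k,fy=k,interpolation=cv2.INTER_CUBIC)
    v=cv2.createCLAHE(3,(3,3)).apply(cv2.cvtColor(v,cv2.COLOR_BGR2GRAY));v=cv2.cvtColor(v,cv2.COLOR_GRAY2BGR)
    raw=v[:, :390].copy()
    for L,c in((pk,(0,0,255)),(plate,(0,255,0)),(tr,(255,0,0)),(bt,(0,255,255))):
        u=((proj(cam,T(q,L))-o+.5)*k-.5).round().astype(int);cv2.polylines(v,[u],True,c,1)
    out.append(v[:,:395])
cv2.imwrite('pics/ov.png',np.hstack(out))
E
python3 fit.py|sed -n '/---/,$p'
```

```text
---
[ 0.6455 -0.0563  0.2133  0.0932] 2.2932754601272336
[[-1.2621  0.3229]
 [-0.1885 -0.3206]
 [ 0.9984  0.0566]
 [-0.6692 -1.2786]
 [-1.4831 -0.5427]
 [ 0.9354  0.4137]
 [ 0.8104 -0.3017]
 [-1.0654  2.2933]
 [ 0.0273 -0.9828]
 [-1.1692  0.526 ]
 [ 0.3764 -0.9814]
 [ 0.9311  0.5737]
 [ 0.0285  0.4557]
 [ 0.1537  0.5035]
 [-0.4752  0.2953]]
seat [[ 0.595  -0.0672  0.012 ]]
```

View pics/ov.png

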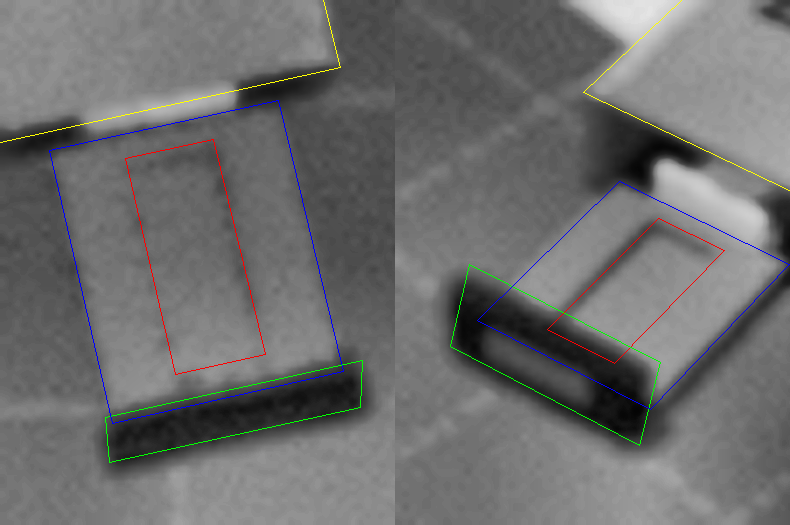

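The overlay matches the picture to about 1 px: the plate sits at (110–360, 370–460) and the pocket's dark edges sit just inside the red outline. The drive is at about (0.646, 0.190) with yaw −0.455, and the seat is near (0.594, −0.067) with yaw 0.212. Next is the approach.

drive_tool --pt "2.4 -2.5 0" --pt "2.4 -2.5 0" --pt "2.4 -2.5 0" --pt "2.4 -2.5 0" --pt "2.4 -2.5 0" --pt "2.4 -2.5 0" --pt "2.4 -2.5 0" --pt "2.4 -2.5 0" --spin '[0,0,0,0,0,0,0,-0.04]' --hand '[100,100,100,100,100,100,70,70]' --newtons 15

```text
clock: 1.5
tool_pos: [0.4549, 0.3938, 0.2189]
tool_rot: [3.141, 0.0, 2.686]
wrist_force: [0.8, -0.8, 0.4]
opening: 0.874
grip_force: 0.0
```

drive_tool --pt "2.4 -2.5 -1" --pt "2.4 -2.5 -1" --pt "2.4 -2.5 -1" --pt "2.4 -2.5 -1" --pt "2.4 -2.5 -1" --pt "2.4 -2.5 -1" --pt "2.4 -2.5 -1" --pt "2.4 -2.5 -1" --spin '[0,0,0,0,0,0,0,0]' --hand '[70,70,70,70,70,70,70,70]'

```text
clock: 2.3
tool_pos: [0.6469, 0.1939, 0.1383]
tool_rot: [3.141, 0.0, 2.687]
wrist_force: [0.4, 0.2, -0.1]
opening: 0.698
grip_force: 0.0
```

drive_tool --pt "-0.1 -0.4 -2.5" --pt "0 0 -2.5" --pt "0 0 -2.5" --pt "0 0 -2.5" --pt "0 0 -1.6" --pt "0 0 -0.8" --pt "0 0 -0.7" --pt "0 0 0" --spin '[0,0,0,0,0,0,0,0]' --hand '[70,70,70,70,70,70,70,70]'

```text
clock: 3.1
tool_pos: [0.6449, 0.1909, 0.0074]
tool_rot: [-3.141, -0.0, 2.687]
wrist_force: [-0.5, -0.2, -0.3]
opening: 0.698
grip_force: 0.0
```

drive_tool --pt "0 0 0" --pt "0 0 0" --pt "0 0 0" --pt "0 0 0" --pt "0 0 0" --pt "0 0 0" --pt "0 0 0" --pt "0 0 0" --spin '[0,0,0,0,0,0,0,0]' --hand '[50,30,10,0,0,0,0,0]'

```text
clock: 3.9
tool_pos: [0.645, 0.1909, 0.0079]
tool_rot: [3.141, 0.0, 2.687]
wrist_force: [-0.8, -0.2, 2.5]
opening: 0.321
grip_force: 15.0
```

drive_tool --pt "0 0 1" --pt "0 0 2" --pt "0 0 2" --pt "0 0 2" --pt "0 0 2" --pt "0 0 2" --pt "0 0 1" --pt "0 0 0" --spin '[0,0,0,0,0,0,0,0]' --hand '[0,0,0,0,0,0,0,0]'

```text
clock: 4.7
tool_pos: [0.6459, 0.1911, 0.1295]
tool_rot: [3.139, 0.003, 2.687]
wrist_force: [0.2, -0.5, -0.6]
opening: 0.321
grip_force: 15.0
```

drive_tool --pt "-0.6 -3.3 0" --pt "-0.6 -3.3 0" --pt "-0.7 -3.3 0" --pt "-0.7 -3.2 0" --pt "-0.7 -3.2 0" --pt "-0.7 -3.2 0" --pt "-0.6 -3.2 0" --pt "-0.6 -3.2 0" --spin '[0.083,0.083,0.083,0.083,0.083,0.083,0.083,0.085]' --hand '[0,0,0,0,0,0,0,0]'

```text
clock: 5.5
tool_pos: [0.5916, -0.0694, 0.1264]
tool_rot: [3.141, -0.002, -2.927]
wrist_force: [-0.6, 0.3, -1.0]
opening: 0.32
grip_force: 15.0
```

drive_tool --pt "0 0 -1.5" --pt "0 0 -1.5" --pt "0 0 -1.5" --pt "0 0 -1" --pt "0 0 -0.5" --pt "0 0 0" --pt "0 0 0" --pt "0 0 0" --spin '[0,0,0,0,0,0,0,0]' --hand '[0,0,0,0,0,0,0,0]'

```text
clock: 6.3
tool_pos: [0.5935, -0.0681, 0.0683]
tool_rot: [-3.141, 0.001, -2.93]
wrist_force: [-0.2, -0.5, -0.7]
opening: 0.32
grip_force: 15.0
```

```bash
python3 - <<'E'
from h import *
np.set_printoptions(precision=4,suppress=True)
ims={c:arm.read_camera(c) for c in('top','side')};s=arm.sense();print(s['tool_pos'],s['tool_rot'])
x,y,z=s['tool_pos'];yaw=s['tool_rot'][2];c_,s_=np.cos(yaw),np.sin(yaw)
out=[]
for cam,o,w in(('top',[275,175],(65,85)),('side',[255,165],(65,85))):
    cv2.imwrite(f'pics/{cam}1.png',ims[cam]);v=cv2.resize(ims[cam][o[1]:o[1]+w[1],o[0]:o[0]+w[0]],None,fx=6,fy=6,interpolation=cv2.INTER_CUBIC)
    v=cv2.convertScaleAbs(v,alpha=1.6)
    for zz,col in((z-.007,(0,0,255)),(z+.015,(0,255,0))):
        P=[[x+c_*a*.04-s_*b*.015,y+s_*a*.04+c_*b*.015,zz] for a,b in((1,1),(1,-1),(-1,-1),(-1,1))]
        u=((proj(cam,P)-o+.5)*6-.5).round().astype(int);cv2.polylines(v,[u],True,col,1)
    out.append(v)
cv2.imwrite('pics/hov.png',np.hstack(out))
E
```

```text
[ 0.5934 -0.0681  0.0683] [-3.1411  0.0012 -2.9303]
```

View pics/hov.png

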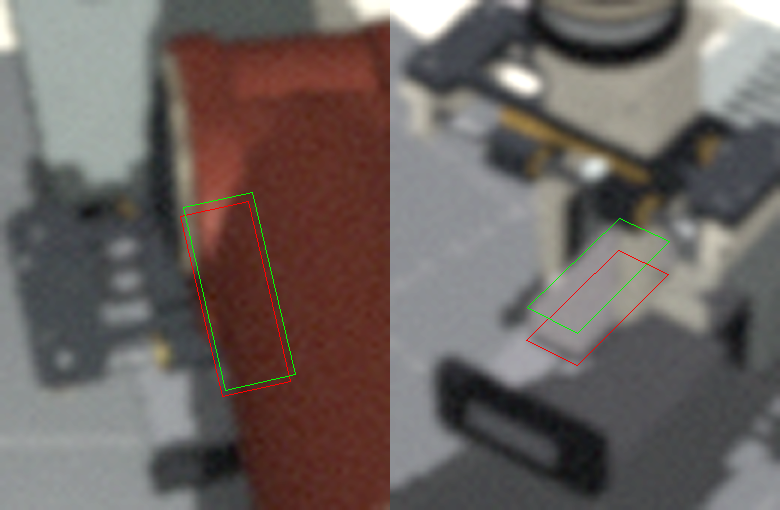

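drive_tool --pt "0.1 0.05 -1" --pt "0 0 -1" --pt "0 0 -1" --pt "0 0 -0.6" --pt "0 0 -0.3" --pt "0 0 -0.2" --pt "0 0 0" --pt "0 0 0" --spin '[0,0,0,0,0,0,0,0]' --hand '[0,0,0,0,0,0,0,0]'

```text
clock: 7.2
tool_pos: [0.5942, -0.0677, 0.0269]
tool_rot: [-3.141, 0.001, -2.93]
wrist_force: [0.2, -0.9, -0.5]
opening: 0.323
grip_force: 15.0
```

drive_tool --pt "0 0 -0.1" --pt "0 0 -0.1" --pt "0 0 -0.1" --pt "0 0 -0.1" --pt "0 0 0" --pt "0 0 0" --pt "0 0 0" --pt "0 0 0" --spin '[0,0,0,0,0,0,0,0]' --hand '[0,0,0,0,0,0,0,0]'

```text
clock: 8.0
tool_pos: [0.5936, -0.0677, 0.0227]
tool_rot: [-3.142, -0.001, -2.93]
wrist_force: [-2.3, -0.8, 3.6]
opening: 0.321
grip_force: 15.0
```

drive_tool --pt "0 0 0.05" --pt "-0.1 -0.02 0" --pt "-0.05 0 0" --pt "0 0 0" --pt "0 0 -0.05" --pt "0 0 0" --pt "0 0 0" --pt "0 0 0" --spin '[0,0,0,0,0,0,0,0]' --hand '[0,0,0,0,0,0,0,0]'

```text
clock: 8.8
tool_pos: [0.5927, -0.0677, 0.0228]
tool_rot: [-3.142, 0.001, -2.93]
wrist_force: [-0.0, 0.9, 0.9]
opening: 0.32
grip_force: 15.0
```

drive_tool --pt "0 0 -0.1" --pt "0 0 0" --pt "0 0 -0.1" --pt "0 0 0" --pt "0 0 0" --pt "0 0 0" --pt "0 0 0" --pt "0 0 0" --spin '[0,0,0,0,0,0,0,0]' --hand '[0,0,0,0,0,0,0,0]'

```text
clock: 9.6
tool_pos: [0.5925, -0.0677, 0.0218]
tool_rot: [-3.141, 0.0, -2.93]
wrist_force: [-2.2, 0.3, 8.3]
opening: 0.322
grip_force: 15.0
```

```bash
python3 - <<'E'
from h import *
np.set_printoptions(precision=4,suppress=True)
im=arm.read_camera('side');s=arm.sense();print(s['tool_pos'],s['tool_rot'],s['wrist_force'],s['torque'])
o=[255,165];w=(75,85);k=7
v0=cv2.convertScaleAbs(cv2.resize(im[o[1]:o[1]+w[1],o[0]:o[0]+w[0]],None,fx=k,fy=k,interpolation=cv2.INTER_CUBIC),alpha=1.8)
x,y,z=s['tool_pos'];yaw=s['tool_rot'][2];c_,s_=np.cos(yaw),np.sin(yaw);v=v0.copy()
for zz,col in((.012,(0,0,255)),(.034,(0,255,0))):
    P=[[x+c_*a*.04-s_*b*.015,y+s_*a*.04+c_*b*.015,zz] for a,b in((1,1),(1,-1),(-1,-1),(-1,1))]
    u=((proj('side',P)-o+.5)*k-.5).round().astype(int);cv2.polylines(v,[u],True,col,1)
cv2.imwrite('pics/s2.png',np.hstack([v0[:,:395],v[:,:395]]))
E
```

```text
[ 0.5925 -0.0677  0.0218] [-3.1413  0.0004 -2.9302] [-2.287  -0.0857  9.0781] [ 0.1245  0.3811 -0.0298]
```

View pics/s2.png

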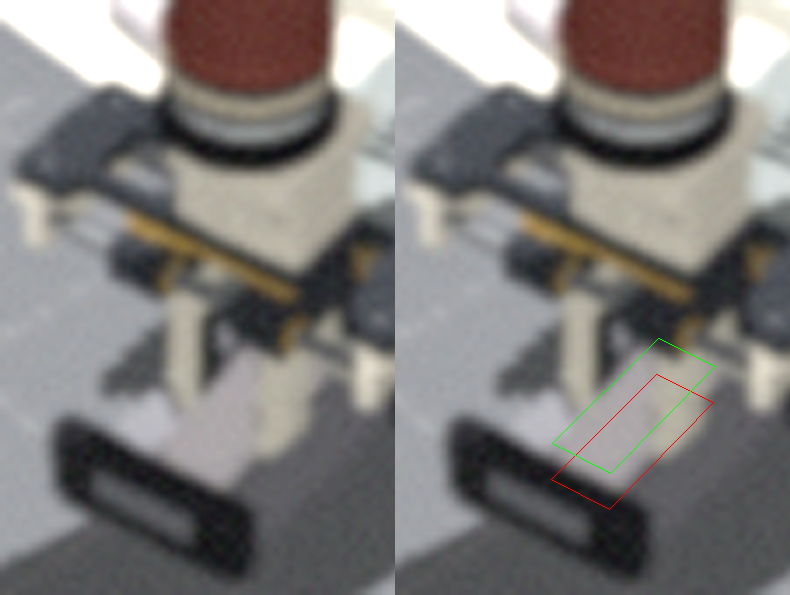

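The module's front end, at about (625,485) in the right panel, lies lower than predicted. That suggests the rear end is perched on the rear rim, so I'll ease it towards the front plate.

drive_tool --pt "-0.1 -0.02 0.05" --pt "0 0 0" --pt "-0.1 -0.02 0" --pt "0 0 0" --pt "-0.05 -0.01 0" --pt "0 0 0" --pt "0 0 0" --pt "0 0 0" --spin '[0,0,0,0,0,0,0,0]' --hand '[0,0,0,0,0,0,0,0]'

```text
clock: 10.45
tool_pos: [0.5921, -0.0679, 0.0219]
tool_rot: [-3.141, 0.005, -2.93]
wrist_force: [3.7, 1.7, 4.8]
opening: 0.322
grip_force: 15.0
```

drive_tool --pt "0 0 0.1" --pt "0 0 0.05" --pt "0 0 0" --pt "-0.1 -0.02 0" --pt "-0.1 -0.02 0" --pt "0 0 0" --pt "0 0 0" --pt "0 0 0" --spin '[0,0,0,0,0,0,0,0]' --hand '[0,0,0,0,0,0,0,0]'

```text
clock: 11.25
tool_pos: [0.5879, -0.0687, 0.0226]
tool_rot: [-3.142, -0.0, -2.93]
wrist_force: [-0.9, -0.1, -0.6]
opening: 0.315
grip_force: 15.0
```

drive_tool --pt "0 0 -0.1" --pt "0 0 0" --pt "0 0 -0.1" --pt "0 0 0" --pt "0 0 0" --pt "0 0 -0.1" --pt "0 0 0" --pt "0 0 0" --spin '[0,0,0,0,0,0,0,0]' --hand '[0,0,0,0,0,0,0,0]'

```text
clock: 12.05
tool_pos: [0.5888, -0.0686, 0.02]
tool_rot: [-3.141, 0.002, -2.93]
wrist_force: [1.7, 0.3, 3.5]
opening: 0.321
grip_force: 15.0
```

drive_tool --pt "0 0 0" --pt "0 0 0" --pt "0 0 0" --pt "0 0 0.1" --pt "0 0 1" --pt "0 0 3" --pt "0 0 4" --pt "0 0 4" --spin '[0,0,0,0,0,0,0,0]' --hand '[45,55,55,55,55,55,55,55]'

```text
clock: 12.85
tool_pos: [0.5875, -0.0687, 0.1423]
tool_rot: [3.141, -0.001, -2.93]
wrist_force: [0.4, -1.6, 0.7]
opening: 0.55
grip_force: 0.0
```

drive_tool --pt "-2 2 2" --pt "-2 4 0" --pt "-2 4 0" --pt "-2 4 0" --pt "-2 4 0" --pt "-1 4 0" --pt "0 4 0" --pt "0 4 0" --spin '[0,0,0,0,0,0,0,0]' --hand '[40,20,0,0,0,0,0,0]'

```text
clock: 13.65
tool_pos: [0.4774, 0.2328, 0.1617]
tool_rot: [-3.141, 0.001, -2.93]
wrist_force: [0.7, -0.2, 0.8]
opening: 0.003
grip_force: 0.0
```

```bash
python3 - <<'E'
from h import *
out=[]
for cam,o,w in(('top',[282,185],(60,80)),('side',[255,175],(68,80))):
    im=arm.read_camera(cam);cv2.imwrite(f'pics/{cam}3.png',im)
    out.append(cv2.convertScaleAbs(cv2.resize(im[o[1]:o[1]+w[1],o[0]:o[0]+w[0]],None,fx=6,fy=6,interpolation=cv2.INTER_CUBIC),alpha=1.6))
cv2.imwrite('pics/p3.png',np.hstack(out))
E
```

```text
(no output)
```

View pics/p3.png

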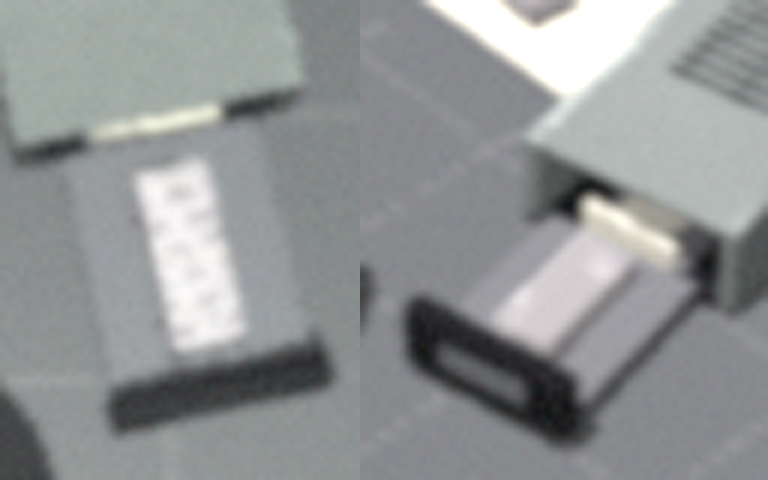

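The module appears to lie in the pocket, aligned with it, at (140–245, 160–355) in the left panel. I'll check its position with numbers.

```bash
python3 - <<'E'
from h import *
from scipy.optimize import least_squares
np.set_printoptions(precision=4,suppress=True)
c_=lambda l,o:(np.array(l,float)+.5)/6-.5+np.array(o)
# module top corners, top view; z solved by rear and front separately using the side view
im=cv2.imread('pics/top3.png');g=cv2.cvtColor(im,cv2.COLOR_BGR2GRAY)
roi=cv2.resize(g[205:250,298:328],None,fx=8,fy=8,interpolation=cv2.INTER_CUBIC)
_,m=cv2.threshold(roi,0,255,cv2.THRESH_OTSU);c=max(cv2.findContours(m,0,1)[0],key=cv2.contourArea)
bx=(cv2.boxPoints(cv2.minAreaRect(c))+.5)/8-.5+[298,205];P=onz('top',bx,.034);e=[P[1]-P[0],P[2]-P[1]];L=max(e,key=np.linalg.norm)
print(P.mean(0),[np.linalg.norm(x) for x in e],np.arctan2(L[1],L[0]))
pl=c_([[115,432],[333,380],[107,402],[322,345]],[282,185])
print(proj('side',[*P.mean(0)[:2],.034])) 
def T(p,L):
    c,s=np.cos(p[2]),np.sin(p[2]);L=np.array(L);return np.c_[p[0]+c*L[:,0]-s*L[:,1],p[1]+s*L[:,0]+c*L[:,1],L[:,2]]
s=least_squares(lambda p:(proj('top',T(p,[[0,.049,.01],[0,-.049,.01],[.014,.049,.048],[.014,-.049,.048]]))-pl).ravel(),[.52,-.08,.2])
print('front',s.x,s.fun,'seat',T(s.x,[[.0695,0,0.]]))
E
```

```text
[ 0.59   -0.0689  0.034 ] [np.float64(0.03442695226216424), np.float64(0.08225593051336226)] -2.9251895167886306
[[288.3799 222.901 ]]
front [ 0.5239 -0.0825  0.2463] [-0.2348  0.8177 -1.0491  0.3084  0.2841 -0.5938  0.9648 -0.5045] seat [[ 0.5913 -0.0655  0.    ]]
```

drive_tool --pt "0.1 -4 0" --pt "0.1 -4 0" --pt "0.1 -4 0" --pt "0.1 -4 0" --pt "0.1 -4 0" --pt "0.1 -4 0" --pt "0 -4 0" --pt "0 -4.4 0" --spin '[0,0,0,0,0,0,0,0]' --hand '[0,0,0,0,0,0,0,0]'

```text
clock: 14.55
tool_pos: [0.4836, -0.0945, 0.1614]
tool_rot: [-3.141, 0.001, -2.93]
wrist_force: [0.7, 0.2, 0.4]
opening: 0.007
grip_force: 0.0
```

drive_tool --pt "0 0 -2" --pt "0 0 -3" --pt "0 0 -3" --pt "0 0 -3" --pt "0 0 -2" --pt "0 0 -1" --pt "0 0 0" --pt "0 0 0" --spin '[0,0,0,0,0,0,0,0]' --hand '[0,0,0,0,0,0,0,0]'

```text
clock: 15.35
tool_pos: [0.4845, -0.093, 0.0215]
tool_rot: [-3.141, 0.001, -2.931]
wrist_force: [-0.0, 0.4, -0.0]
opening: 0.005
grip_force: 0.0
```

drive_tool --pt "0.5 0.1 0" --pt "0.5 0.1 0" --pt "0.5 0.1 0" --pt "0.5 0.1 0" --pt "0.4 0.1 0" --pt "0.3 0.06 0" --pt "0.2 0.04 0" --pt "0 0 0" --spin '[0,0,0,0,0,0,0,0]' --hand '[0,0,0,0,0,0,0,0]'

```text
clock: 16.15
tool_pos: [0.5132, -0.0866, 0.0206]
tool_rot: [-3.142, 0.0, -2.93]
wrist_force: [-0.6, -1.0, 0.5]
opening: 0.008
grip_force: 0.0
```

drive_tool --pt "0.2 0.04 0" --pt "0.2 0.04 0" --pt "0.2 0.04 0" --pt "0.2 0.04 0" --pt "0.2 0.04 0" --pt "0.2 0.04 0" --pt "0.2 0.04 0" --pt "0.2 0.04 0" --spin '[0,0,0,0,0,0,0,0]' --hand '[0,0,0,0,0,0,0,0]'

```text
clock: 16.95
tool_pos: [0.5286, -0.0834, 0.0204]
tool_rot: [3.141, -0.001, -2.93]
wrist_force: [-4.1, -0.8, 0.6]
opening: 0.009
grip_force: 2.0
```

drive_tool --pt "0.3 0.06 0" --pt "0.4 0.09 0" --pt "0.4 0.09 0" --pt "0.4 0.09 0" --pt "0.4 0.09 0" --pt "0.4 0.09 0" --pt "0.4 0.09 0" --pt "0.3 0.06 0" --spin '[0,0,0,0,0,0,0,0]' --hand '[0,0,0,0,0,0,0,0]'

```text
clock: 17.75
tool_pos: [0.559, -0.0769, 0.0204]
tool_rot: [3.142, -0.001, -2.93]
wrist_force: [-5.0, -0.5, -1.0]
opening: 0.006
grip_force: 2.5
```

drive_tool --pt "0.3 0.06 0" --pt "0.4 0.09 0" --pt "0.4 0.09 0" --pt "0.4 0.09 0" --pt "0.4 0.09 0" --pt "0.3 0.06 0" --pt "0.2 0.04 0" --pt "0.2 0.04 0" --spin '[0,0,0,0,0,0,0,0]' --hand '[0,0,0,0,0,0,0,0]'

```text
clock: 18.55
tool_pos: [0.5846, -0.0713, 0.0205]
tool_rot: [3.141, -0.001, -2.93]
wrist_force: [-5.3, -0.4, -0.3]
opening: 0.007
grip_force: 2.7
```

drive_tool --pt "0.2 0.04 0" --pt "0.2 0.04 0" --pt "0.2 0.04 0" --pt "0.2 0.04 0" --pt "0.2 0.04 0" --pt "0.2 0.04 0" --pt "0.1 0.02 0" --pt "0.1 0.02 0" --spin '[0,0,0,0,0,0,0,0]' --hand '[0,0,0,0,0,0,0,0]'

```text
clock: 19.35
tool_pos: [0.5982, -0.0684, 0.0205]
tool_rot: [3.141, -0.002, -2.93]
wrist_force: [-5.5, -0.3, 0.1]
opening: 0.004
grip_force: 2.9
```

drive_tool --pt "0.1 0.02 0" --pt "0.1 0.02 0" --pt "0.1 0.02 0" --pt "0.1 0.02 0" --pt "0.1 0.02 0" --pt "0.1 0.02 0" --pt "0 0 0" --pt "0 0 0" --spin '[0,0,0,0,0,0,0,0]' --hand '[0,0,0,0,0,0,0,0]'

```text
clock: 20.15
tool_pos: [0.6043, -0.0671, 0.0205]
tool_rot: [3.141, -0.002, -2.93]
wrist_force: [-5.9, -1.0, 0.3]
opening: 0.004
grip_force: 2.8
```

drive_tool --pt "0.1 0.02 0" --pt "0.1 0.02 0" --pt "0.1 0.02 0" --pt "0.1 0.02 0" --pt "0 0 0" --pt "0 0 0" --pt "0 0 0" --pt "0 0 0" --spin '[0,0,0,0,0,0,0,0]' --hand '[0,0,0,0,0,0,0,0]'

```text
clock: 20.95
tool_pos: [0.6082, -0.0662, 0.0205]
tool_rot: [3.141, -0.002, -2.93]
wrist_force: [-6.8, 0.0, 0.5]
opening: 0.006
grip_force: 2.9
```

drive_tool --pt "0.1 0.02 0" --pt "0.1 0.02 0" --pt "0.1 0.02 0" --pt "0 0 0" --pt "0 0 0" --pt "0 0 0" --pt "0 0 0" --pt "0 0 0" --spin '[0,0,0,0,0,0,0,0]' --hand '[0,0,0,0,0,0,0,0]'

```text
clock: 21.75
tool_pos: [0.6111, -0.0656, 0.0205]
tool_rot: [3.141, -0.002, -2.93]
wrist_force: [-5.8, 0.0, 0.3]
opening: 0.006
grip_force: 3.0
```

drive_tool --pt "0.1 0.02 0" --pt "0.1 0.02 0" --pt "0.1 0.02 0" --pt "0 0 0" --pt "0 0 0" --pt "0 0 0" --pt "0 0 0" --pt "0 0 0" --spin '[0,0,0,0,0,0,0,0]' --hand '[0,0,0,0,0,0,0,0]'

```text
clock: 22.55
tool_pos: [0.6141, -0.065, 0.0205]
tool_rot: [3.141, -0.002, -2.93]
wrist_force: [-6.4, 0.7, 0.5]
opening: 0.004
grip_force: 3.0
```

drive_tool --pt "0.1 0.02 0" --pt "0.1 0.02 0" --pt "0.1 0.02 0" --pt "0 0 0" --pt "0 0 0" --pt "0 0 0" --pt "0 0 0" --pt "0 0 0" --spin '[0,0,0,0,0,0,0,0]' --hand '[0,0,0,0,0,0,0,0]'

```text
clock: 23.35
tool_pos: [0.617, -0.0643, 0.0205]
tool_rot: [3.141, -0.002, -2.93]
wrist_force: [-7.4, 0.1, 1.1]
opening: 0.002
grip_force: 3.1
```

drive_tool --pt "0.1 0.02 0" --pt "0.1 0.02 0" --pt "0 0 0" --pt "0 0 0" --pt "0 0 0" --pt "0 0 0" --pt "0 0 0" --pt "0 0 0" --spin '[0,0,0,0,0,0,0,0]' --hand '[0,0,0,0,0,0,0,0]'

```text
clock: 24.15
tool_pos: [0.619, -0.0639, 0.0205]
tool_rot: [3.141, -0.002, -2.93]
wrist_force: [-6.0, 0.0, 1.2]
opening: 0.006
grip_force: 3.1
```

drive_tool --pt "0.1 0.02 0" --pt "0 0 0" --pt "0.1 0.02 0" --pt "0 0 0" --pt "0 0 0" --pt "0 0 0" --pt "0 0 0" --pt "0 0 0" --spin '[0,0,0,0,0,0,0,0]' --hand '[0,0,0,0,0,0,0,0]'

```text
clock: 24.95
tool_pos: [0.6212, -0.0634, 0.0205]
tool_rot: [3.141, -0.002, -2.93]
wrist_force: [-6.0, 0.1, 0.6]
opening: 0.006
grip_force: 3.0
```

drive_tool --pt "0.1 0.02 0" --pt "0 0 0" --pt "0.1 0.02 0" --pt "0 0 0" --pt "0 0 0" --pt "0 0 0" --pt "0 0 0" --pt "0 0 0" --spin '[0,0,0,0,0,0,0,0]' --hand '[0,0,0,0,0,0,0,0]'

```text
clock: 25.75
tool_pos: [0.6233, -0.063, 0.0205]
tool_rot: [3.141, -0.002, -2.93]
wrist_force: [-6.1, 1.1, 0.7]
opening: 0.007
grip_force: 2.8
```

drive_tool --pt "0.1 0.02 0" --pt "0 0 0" --pt "0.1 0.02 0" --pt "0 0 0" --pt "0 0 0" --pt "0 0 0" --pt "0 0 0" --pt "0 0 0" --spin '[0,0,0,0,0,0,0,0]' --hand '[0,0,0,0,0,0,0,0]'

```text
clock: 26.55
tool_pos: [0.6253, -0.0626, 0.0205]
tool_rot: [3.141, -0.001, -2.93]
wrist_force: [-5.1, -0.1, 0.1]
opening: 0.003
grip_force: 2.8
```

drive_tool --pt "0.1 0.02 0" --pt "0 0 0" --pt "0.1 0.02 0" --pt "0 0 0" --pt "0 0 0" --pt "0 0 0" --pt "0 0 0" --pt "0 0 0" --spin '[0,0,0,0,0,0,0,0]' --hand '[0,0,0,0,0,0,0,0]'

```text
clock: 27.35
tool_pos: [0.6271, -0.0622, 0.0205]
tool_rot: [3.141, -0.002, -2.93]
wrist_force: [-6.4, -0.3, 0.5]
opening: 0.005
grip_force: 3.0
```

drive_tool --pt "0.1 0.02 0" --pt "0 0 0" --pt "0 0 0" --pt "0 0 0" --pt "0.1 0.02 0" --pt "0 0 0" --pt "0 0 0" --pt "0 0 0" --spin '[0,0,0,0,0,0,0,0]' --hand '[0,0,0,0,0,0,0,0]'

```text
clock: 28.15
tool_pos: [0.6278, -0.062, 0.0205]
tool_rot: [3.14, -0.005, -2.93]
wrist_force: [-8.2, 0.3, 3.1]
opening: 0.006
grip_force: 4.1
```

Force rises while the motion stalls, so this is the firm stop. One small extra push, then let go.

drive_tool --pt "0.05 0.01 0" --pt "0 0 0" --pt "0.05 0.01 0" --pt "0 0 0" --pt "0 0 0" --pt "0 0 0" --pt "0 0 0" --pt "0 0 0" --spin '[0,0,0,0,0,0,0,0]' --hand '[0,0,0,0,0,0,0,0]'

```text
clock: 28.95
tool_pos: [0.6279, -0.062, 0.0205]
tool_rot: [3.14, -0.007, -2.93]
wrist_force: [-9.6, -1.1, 4.0]
opening: 0.004
grip_force: 4.8
```

drive_tool --pt "-0.3 -0.06 0" --pt "-0.3 -0.06 0" --pt "-0.3 -0.06 0" --pt "-0.3 -0.06 0" --pt "-0.4 -0.1 0" --pt "-0.4 -0.1 0" --pt "-0.4 -0.1 0" --pt "0 0 0" --spin '[0,0,0,0,0,0,0,0]' --hand '[0,0,0,0,0,0,0,0]'

```text
clock: 29.75
tool_pos: [0.6072, -0.0679, 0.021]
tool_rot: [-3.141, 0.001, -2.931]
wrist_force: [-0.1, -0.8, -0.3]
opening: 0.007
grip_force: 0.0
```

Force is zero after backing off 20 mm, so it has latched. Clear away and check.

drive_tool --pt "-2 -0.4 0" --pt "-3 -0.6 0" --pt "-3 -0.5 1" --pt "-2 0 4" --pt "0 2 4" --pt "0 4 3" --pt "0 4 0" --pt "0 4 0" --spin '[0,0,0,0,0,0,0,0]' --hand '[0,0,0,0,0,0,0,0]'

```text
clock: 30.55
tool_pos: [0.5084, 0.059, 0.1425]
tool_rot: [-3.141, 0.005, -2.931]
wrist_force: [0.1, 0.2, -1.4]
opening: 0.005
grip_force: 0.0
```

drive_tool --pt "0 4 0" --pt "0 4 0" --pt "0 3 0" --pt "0 0 0" --pt "0 0 0" --pt "0 0 0" --pt "0 0 0" --pt "0 0 0" --spin '[0,0,0,0,0,0,0,0]' --hand '[0,0,0,0,0,0,0,0]'

```text
clock: 31.35
tool_pos: [0.5072, 0.166, 0.1407]
tool_rot: [-3.141, -0.0, -2.933]
wrist_force: [0.1, -0.2, -0.3]
opening: 0.004
grip_force: 0.0
```

```bash
python3 - <<'E'
from h import *
out=[]
for cam,o,w in(('top',[262,125],(75,130)),('side',[255,165],(115,90))):
    im=arm.read_camera(cam);cv2.imwrite(f'pics/{cam}4.png',im)
    out.append(cv2.resize(cv2.convertScaleAbs(im[o[1]:o[1]+w[1],o[0]:o[0]+w[0]],alpha=1.5),(int(w[0]*480/w[1]),480),interpolation=cv2.INTER_CUBIC))
v=np.hstack(out);cv2.imwrite('pics/p4.png',v[:,:800])
print(arm.sense()['tool_pos'],arm.sense()['wrist_force'])
E
```

```text
[0.50710432 0.16657486 0.14068293] [-0.34073371  0.67784688  0.12636233]
```

View pics/p4.png

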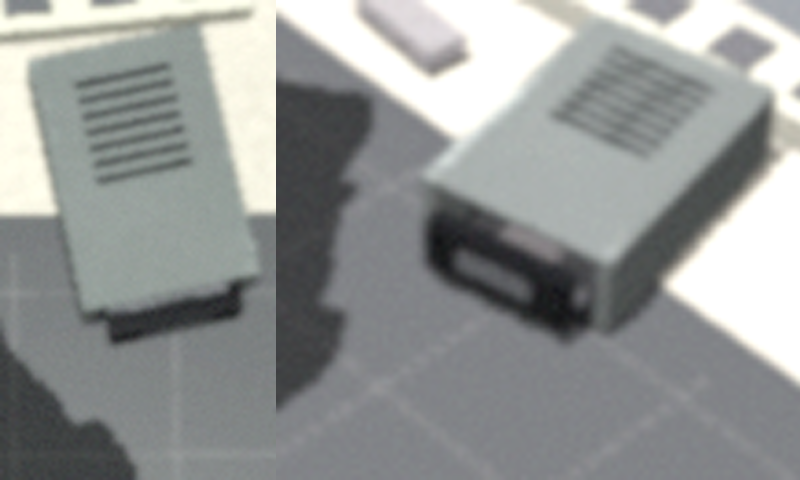

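The tray is in, but a light strip shows behind the plate, at (110–230, 290) in the top view and (500–565, 240) in the side view. I need to confirm what it is.

```bash
python3 - <<'E'
from h import *
M=np.array([.6485,-.0560]);yaw=.212;c,s=np.cos(yaw),np.sin(yaw)
W=lambda L:np.array([[M[0]+c*x-s*y,M[1]+s*x+c*y,z] for x,y,z in L])
# plate outer at TCP stop: contact offset .0075, joint ~ -.0105 latched
q=-.0105;f=-.028-q
rect=lambda x0,x1,h,z:[[x0,h,z],[x0,-h,z],[x1,-h,z],[x1,h,z]]
items=((rect(f,f+.014,.049,.048),(0,255,0)),(rect(f+.0295,f+.1095,.015,.034),(0,0,255)),([[f,.049,.01],[f,-.049,.01]],(0,255,0)),([[0,.065,.06],[0,-.065,.06]],(0,255,255)))
out=[]
for cam,o,w in(('top',[280,195],(50,25)),('side',[275,190],(50,40))):
    im=cv2.imread(f'pics/{cam}4.png');k=8
    v=cv2.convertScaleAbs(cv2.resize(im[o[1]:o[1]+w[1],o[0]:o[0]+w[0]],None,fx=k,fy=k,interpolation=cv2.INTER_CUBIC),alpha=1.6)
    d=v.copy()
    for L,col in items:
        u=((proj(cam,W(L))-o+.5)*k-.5).round().astype(int);cv2.polylines(d,[u],True,col,1)
    out.append(np.hstack([v,d]))
cv2.imwrite('pics/p5.png',np.vstack(out))
i=cv2.imread('pics/top4.png');j=cv2.imread('pics/top3.png')
for t in('drive_mid',):
  for cam in('top','side'):
    print(cam,[(np.round(r['rect']).tolist(),round(r['confidence'],2)) for r in arm.search_frame(cam,t)])
E
```

```text
top [([214.0, 160.0, 244.0, 171.0], 0.9), ([151.0, 180.0, 184.0, 205.0], 0.83)]
side [([267.0, 162.0, 293.0, 180.0], 0.52)]
```

View pics/p5.png

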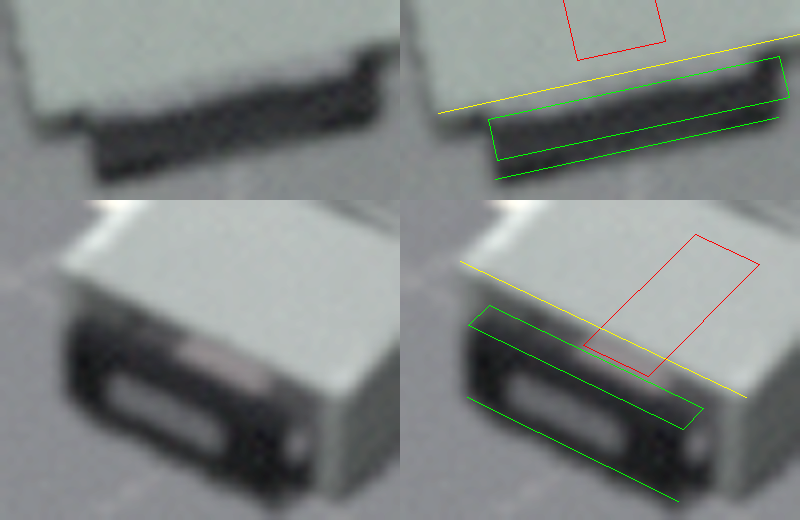

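The pinkish patch in the side view lies exactly where the seated module's front end should show. In the top view, the strip is the lit tray surface in the gap. Nothing has come back out, so I'm handing in.

```bash
python3 -c "
from rig import arm
print(arm.hand_in())"
```

```text
the job is handed in; nothing more can be done
None
```

I put the module in the pocket, pushed the tray in until it latched (about 10 N at the stop), moved the hand clear and handed the job in; the last pictures showed the tray in with the module's front end where it should be, but the hand-in returned no verdict.

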